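# Set the analyser ring and take a reading

### The job

Turn the ring on the sloping panel of the bench analyser until its scale reads 120 degrees against the index line, to within half a division, and let go of it. Then press the read button beside it and let it come back up. Leave the ring at 120, and leave the jars, bottle, dish and other things standing about where they are.

Things in the scene. Friction and masses are not known exactly. Their poses are not given: they have to be found in the camera images.
- dial (a joint): Scale reading of the ring in rad: 0 to pi, with stops at both ends; 120 degrees = 2.094. It grows as the ring is turned counter-clockwise seen facing the panel (positive about z of dial_grip). The ring stays where it is left (friction about 0.08 N m, no spring).
- dial_index (a point): Outer end of the fixed dark index line, on a small white plate just outside the ring at its uphill side (away from the robot). The ring is an aluminium flange 124 mm across with dark marks: a short thin line every 10 degrees (one division), a long line every 30, one much broader bar at 0. Facing the panel they follow clockwise from 0 to 180; the other half is blank. The reading is the mark at the index.
- dial_grip (a point): Point on the ring's axis, half-way up its black round knurled collar (52 mm across, 28 mm tall, glass in its end) by which the ring is gripped and turned; does not turn with it. Flange face 14 mm below, collar's end 14 mm above. z: the ring's axis, out of the panel, 35 degrees from vertical, leaning to the robot's side; x: up the slope to the index line; y: left along the panel seen from the robot.
- read_top (a point): Centre of the top face of the round white read button, 28 mm across, on the same sloping panel 140 mm to the right of the ring's axis. z: outward from the panel, parallel to the ring's axis; the button is pressed against z. It springs back.
- read (a joint): Travel of the read button in m: 0 up, 0.006 fully pressed (about 4 N).
- analyser: Cream bench analyser, fixed, 260 mm deep (x), 300 mm wide (y), 157 mm tall at its rear deck; the panel rises at 35 degrees from a 45 mm tall front edge, facing the robot, to the deck, which is the rear 100 mm. Origin: centre of the underside; x away from the robot side, y left, z up.
- jar1_mid (a point): Sample jar with a white cap, 68 mm across, 90 mm tall, standing on the bench beside the analyser; this point is its centre. Bystander, to be left alone.
- jar2_mid (a point): A like sample jar, 68 mm across, 90 mm tall, standing on the bench beside the analyser; this point is its centre. Bystander, to be left alone.
- bottle_mid (a point): Amber bottle, 64 mm across, 150 mm tall, standing on the bench beside the analyser; this point is its centre. Bystander, to be left alone.
- dish_mid (a point): Flat clear dish with lid, 92 mm across, 17 mm thick, on the analyser's flat top deck; this point is its centre. Bystander, to be left alone.
- cuvettes_mid (a point): White box 45 x 90 x 30 mm on the analyser's flat top deck; this point is its centre. Bystander, to be left alone.
- driver_grip (a point): Screwdriver 170 mm long, lying on the bench in front of the analyser; this point is in its handle. Bystander, to be left alone.
- vial_mid (a point): Small vial 26 mm across, 45 mm tall, standing on the bench in front of the analyser; this point is its centre. Bystander, to be left alone.

How it is judged:
By the outcome, as a careful person would: the job done as asked, in the order asked, and still so for the second after the job is handed in, with the robot touching nothing.
It also fails if it takes over 38 s, if anything falls off the work surface, if the arm or the gripper's body presses on something with over 40 N, if the wrist force passes 120 N, or if a joint passes its speed limit or range.

### The arm

A 6-joint arm with a two-finger parallel gripper is mounted at the origin on the work surface. World frame = base frame: x ahead of the robot, y to its left, z up, the work surface at z = 0. Lengths are in m, angles in rad, forces in N, time in s.
With the tool pointing down it reaches from about 0.325 to 0.75 m from the base axis. Payload 7.6 kg.
Tool frame: the origin (TCP) lies on the centre line of the jaws, within the pads' length; the fingertips stand 25 mm ahead of it and the grasp point (between the pads) lies 6 mm ahead of it; z points along the fingers, y is the direction in which the jaws open and shut (so a half turn about z gives the same grasp; the last joint's range is limited). The gripper opens to 85 mm and grips with 20 to 120 N. Pads are 22 mm wide; open, the fingers measure 114 mm over their backs; the gripper's body (76 mm by 85 mm) begins 54 mm behind the grasp point. The pads swing forward as they close: fully open they stand 13 mm farther back than shut.
Start: joints at [-0.07, 0.052, 1.401, -0, 1.689, -0.07], TCP at [0.525, 0, 0.256] pointing down, gripper open.
Joint ranges: [-2.9, 2.9], [-0.91, 2.17], [0.12, 2.37], [-1.06, 4.2], [0.26, 2.73], [-2.93, 2.93]. Speed limits (rad/s): [2.57, 2.57, 3.01, 3.14, 3.14, 3.14].

### API

Orientations are given as a unit quaternion [x, y, z, w].
In Python, from station import manip gives the robot as it stands. The module is installed in compiled form; this text tells all that it offers.
- The arm moves only by the shell command python3 -m crank 'ROWS'. ROWS is JSON, a list of rows, each a list of 5 numbers: the shift along the tool's x, y, z in cm, then the turn about the tool's z in rad, then the opening, from -1 (shut) to 1 (fully open), so that 0 is half open. A call has 1 to 20 rows; each row is the pose to reach, as a shift and turn from the pose commanded when the call began, along the tool's axes at that moment; what a row does not reach only later rows make up. A row lasts 1/12 s, in which the tool goes at most 41.7 mm and 7.16 degrees, less where a joint would pass 70% of its speed; a pose out of reach is approached as far as the arm can. A call with a gripper value outside its range is refused whole. The fingers move at their own pace and stop on an object; the grip force is fixed at half the most. Time passes only in rows, so rows that repeat a pose let the fingers close. It gives the time, the measured TCP pose, the force and the opening at its end, in the units of the state.
- manip.sense(): the state, without advancing time (a new reading comes with each control period).
- manip.camera(name): name is "scene" or "side" or "wrist"; returns (picture, depth): 420x560x3 uint8, red, green, blue; 420x560 float32, m along the optical axis (not along the pixel's ray), 0 where there is no reading.
- manip.calibration(name): a dict with "intrinsics" (3x3 intrinsics, pixels), "camera_from_world" (4x4, takes a point from world to camera coordinates). Camera axes: x right, y down, z forward; pixel columns grow to the right and rows downward; lengths in m; the calibration is good to about 2 mm. A picture is of the moment at which its call begins: read the wrist's pose just before it. calibration takes no time and is no camera call; for the wrist camera it gives the pose at the moment of the call.
- manip.job_done(): hands the job in, once; it reports no verdict.
The state is a dict: "time_s": time; "joints": joint angles; "joint_velocities": joint speeds; "joint_efforts": joint torques, N m; "ee_pos": TCP position; "tcp_rot": TCP orientation; "force": force on the tool from outside, world axes, zero at the start; "moment": the same for the moment, N m; "gripper_width": finger opening in m.
Only numpy, scipy, OpenCV 4.12 (cv2) and the standard library are available. Lean on these libraries where they do the work, as an engineer would, in place of code of your own. Each camera call takes 0.05 s, during which the arm holds its last target.

## Working session

There is one attempt and no reset: what is moved stays moved. The work goes in short steps, Python scripts to look and compute and a shell command to move; the robot and the scene stay as the last step left them, time stands still between calls to the robot, and variables do not carry over. Pictures are saved under pics/ and viewed, and the job is handed in when it is done.

```bash
mkdir -p pics
python3 - <<'E'
from station import manip
import cv2
s=manip.sense();print(s)
for n in("scene","side","wrist"):
    c=manip.calibration(n);print(n,c)
    p,d=manip.camera(n);cv2.imwrite(f"pics/a_{n}.png",p[:,:,::-1])
E
```

```text
{'time_s': 0.0, 'joints': array([-7.02873691e-02,  5.28543473e-02,  1.40174024e+00, -9.48583972e-06,
        1.68861027e+00, -7.03144866e-02]), 'joint_velocities': array([ 0.00316256,  0.00153428,  0.00073413,  0.00090146, -0.00164306,
       -0.00049605]), 'joint_efforts': array([ 8.02730119e-04, -3.81666934e+01, -3.60182977e+01,  8.43031398e-05,
        6.19437444e-03, -2.66336252e-05]), 'ee_pos': array([5.24732255e-01, 4.60196114e-05, 2.55455365e-01]), 'tcp_rot': array([ 7.07097355e-01,  7.07115747e-01, -5.32110400e-04, -6.05542326e-04]), 'force': array([ 0.04443606,  0.74208891, -0.63504654]), 'moment': array([ 0.00930037, -0.04161608,  0.07321393]), 'gripper_width': 0.08508940157173847}
scene {'intrinsics': array([[383.23745   ,   0.        , 275.45917475],
       [  0.        , 383.23745   , 210.48851796],
       [  0.        ,   0.        ,   1.        ]]), 'camera_from_world': array([[-0.69448214,  0.71936766,  0.01430813,  0.3377065 ],
       [ 0.60573664,  0.5952827 , -0.52794094, -0.30063658],
       [-0.38830102, -0.3579786 , -0.84916055,  1.10379105],
       [ 0.        
[... 324 characters left out ...]
.480105  , -0.8360622 ,  0.26344742],
       [ 0.42089904,  0.72246042, -0.54853891,  0.80689616],
       [ 0.        ,  0.        ,  0.        ,  1.        ]])}
wrist {'intrinsics': array([[348.39230522,   0.        , 279.07159066],
       [  0.        , 348.39230522, 207.44310147],
       [  0.        ,   0.        ,   1.        ]]), 'camera_from_world': array([[ 9.99999117e-01, -8.83344715e-04, -9.92412867e-04,
        -5.25166009e-01],
       [-5.60623490e-04, -9.57754542e-01,  2.87586375e-01,
        -3.62530231e-02],
       [-1.20452584e-03, -2.87585564e-01, -9.57754192e-01,
         3.79281598e-01],
       [ 0.00000000e+00,  0.00000000e+00,  0.00000000e+00,
         1.00000000e+00]])}
```

View pics/a_scene.png

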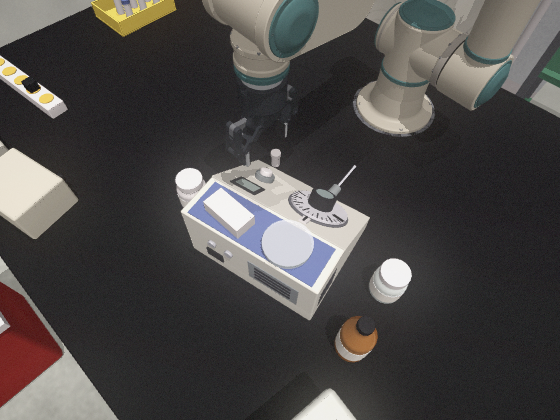

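View pics/a_side.png

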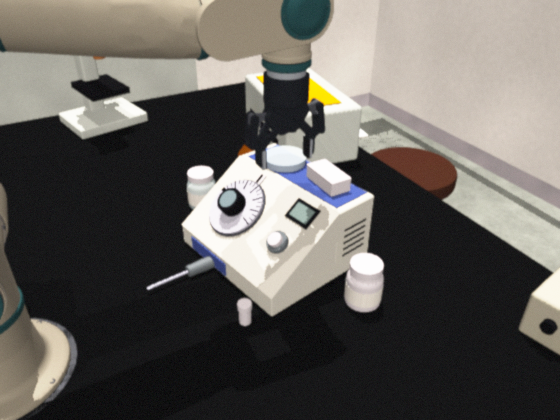

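View pics/a_wrist.png

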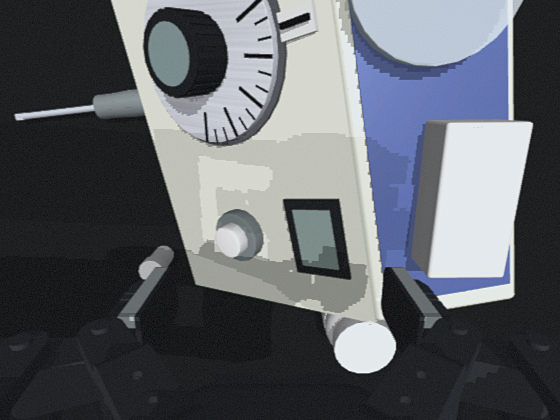

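The wrist view shows the collar's glass end at about (168,55), the index plate at (298,20) and the read button at (232,240). The side view shows the ring at (236,205) and the button at (277,241). Next I'll measure the panel frame from depth.

```bash
cat > h.py <<'E'
import numpy as np,cv2
from station import manip
def snap(n,f=None):
    c=manip.calibration(n);p,d=manip.camera(n)
    if f: cv2.imwrite(f,p[:,:,::-1])
    K=c["intrinsics"];T=c["camera_from_world"];R=T[:3,:3];o=-R.T@T[:3,3]
    return p,d,K,R,o
def world(d,K,R,o):
    v,u=np.mgrid[:d.shape[0],:d.shape[1]]
    P=np.stack([(u-K[0,2])/K[0,0]*d,(v-K[1,2])/K[1,1]*d,d],-1)
    return P@R+o
def proj(P,K,R,o):
    q=(np.atleast_2d(P)-o)@R.T; return np.c_[K[0,0]*q[:,0]/q[:,2]+K[0,2],K[1,1]*q[:,1]/q[:,2]+K[1,2]]
def plane(P):
    for _ in range(4):
        c=np.median(P,0) if _==0 else P.mean(0)
        n=np.linalg.svd(P-c,full_matrices=False)[2][2]; n*=np.sign(n[2])
        r=(P-c)@n; P=P[abs(r)<max(2*np.median(abs(r)),1e-4)]
    return c,n,np.std(r)
E
python3 - <<'E'
from h import *
for n in("wrist","side"):
    p,d,K,R,o=snap(n); W=world(d,K,R,o)
    polys={"wrist":[[145,150],[185,250],[260,200],[330,180],[330,120],[290,60],[280,110],[230,150]],
           "side":[[270,215],[290,228],[250,270],[205,232],[212,235],[245,235]]}[n]
    m=np.zeros(d.shape,np.uint8);cv2.fillPoly(m,[np.array(polys)],1)
    c,nn,s=plane(W[(m>0)&(d>0)]);print(n,c,nn,s,"tilt",np.degrees(np.arccos(nn[2])),"yaw",np.degrees(np.arctan2(-nn[1],-nn[0])))
    for name,px in {"wrist":dict(glass=(168,55),btn=(230,241),idx=(307,17)),"side":dict(glass=(231,200),btn=(277,240))}[n].items():
        print(name,W[px[1]-1:px[1]+2,px[0]-1:px[0]+2].reshape(-1,3).mean(0), (W[px[1],px[0]]-c)@nn)
E
```

```text
wrist [0.5034569  0.02508139 0.1085144 ] [-0.56565683 -0.10814977  0.81751819] 0.0002844907024140725 tilt 35.16287924893238 yaw 10.823938542786397
glass [0.45458169 0.10317919 0.13244167] 0.039723356543709
btn [ 0.48644475 -0.03092995  0.11657826] 0.022262613345419926
idx [0.54114764 0.11996525 0.15545944] 0.007476613038456447
side [0.46517268 0.01104582 0.08149123] [-0.56785741 -0.10144972  0.81685122] 0.0007230599001155197 tilt 35.2291801330635 yaw 10.129229065672519
glass [0.45732817 0.09306825 0.1336098 ] 0.03799264603951693
btn [ 0.48528386 -0.04356299  0.1146233 ] 0.02220986738626066
```

```bash
cat >> h.py <<'E'
YAW=np.radians(10.6)
def frame(yaw=None):
    y=YAW if yaw is None else yaw; t=np.radians(35)
    x=np.array([np.cos(t)*np.cos(y),np.cos(t)*np.sin(y),np.sin(t)])
    yy=np.array([-np.sin(y),np.cos(y),0]); return x,yy,np.cross(x,yy)
E
python3 - <<'E'
from h import *
x,y,z=frame();print(z)
for n in("wrist","side"):
    p,d,K,R,o=snap(n); W=world(d,K,R,o)
    seeds={"wrist":dict(glass=(168,55),btn=(230,241),flange=(265,80)),"side":dict(glass=(231,200),btn=(277,240))}[n]
    for name,(u,v) in seeds.items():
        h=np.median((W[v-2:v+3,u-2:u+3]@z))
        m=((abs(W@z-h)<0.0025)&(d>0))
        v0,u0=np.mgrid[:420,:560]; m&=np.hypot(u0-u,v0-v)<(80 if name!='flange' else 150)
        m=m.astype(np.uint8)
        if name=='glass': pass
        nl,l,st,ce=cv2.connectedComponentsWithStats(m,connectivity=4); k=l[v,u]; P=W[l==k]
        a,b=P@x,P@y
        print(n,name,"h",h,"u range",a.min(),a.max(),"v",b.min(),b.max(),"ctr",(a.min()+a.max())/2,(b.min()+b.max())/2,len(P))
        (cx,cy),r=cv2.minEnclosingCircle(np.c_[a,b].astype(np.float32)*1000);print("   circ",cx,cy,r, "world",cx/1e3*x+cy/1e3*y+h*z)
E
```

```text
[-0.56378855 -0.10551016  0.81915204]
wrist glass h -0.1585407255434845 u range 0.4318143438197204 0.4844296249892056 v -0.00809229955642426 0.044529310455559946 ctr 0.458121984404463 0.018218505449567844 3858
   circ 458.0131530761719 18.073755264282227 27.024734497070312 world [0.45483881 0.1035083  0.13283659]
wrist btn h -0.17591075234037926 u range 0.43599474500619645 0.46306532878663065 v -0.13539594557342693 -0.10799752172710893 ctr 0.4495300368964136 -0.12169673365026792 602
   circ 449.5610046386719 -122.1496810913086 14.314865112304688 world [ 0.48362068 -0.03376316  0.11375995]
wrist flange h -0.18734813340367826 u range 0.39560965344535487 0.5201830178711793 v -0.04327678867489767 0.06416831949656233 ctr 0.45789633565826704 0.010445765410832333 9414
   circ 457.75201416015625 18.73933219909668 62.79661560058594 world [0.4707474  0.10716265 0.10908916]
side glass h -0.15687560850703683 u range 0.43202102277905924 0.4824009729285375 v -0.009265939880999462 0.041939354486623094 ctr 0.4572109978537984 0.016336707302811816 341
   circ 456.6148681640625 16.81597900390625 26.227197647094727 world [0.45300554 0.1018856  0.13339855]
side btn h -0.17556025095438443 u range 0.4354311518329265 0.46147533158908915 v -0.13640609094124215 -0.10892149698307389 ctr 0.44845324171100787 -0.12266379396215801 131
   circ 448.3674621582031 -122.85791015625 13.944397926330566 world [ 0.48259234 -0.03467613  0.11336247]
```

```bash
cat >> h.py <<'E'
C=(0.4575,0.0178) # ring axis u,v
HF=-0.1872
def rect(n,f,s=4,half=75,scale=4):
    p,d,K,R,o=snap(n); x,y,z=frame()
    # image up = +x(uphill), image right = -y
    g=np.arange(-half,half,1/scale)/1000
    A,B=np.meshgrid(-g,-g,indexing='ij')
    P=(C[0]+A)[...,None]*x+(C[1]+B)[...,None]*y+HF*z
    q=proj(P.reshape(-1,3),K,R,o).reshape(A.shape+(2,)).astype(np.float32)
    im=cv2.remap(p,q[...,0],q[...,1],cv2.INTER_CUBIC)
    cv2.imwrite(f,im[:,:,::-1]); return im
def polar(n,f,r0=40,r1=72):
    p,d,K,R,o=snap(n); x,y,z=frame()
    th=np.radians(np.arange(-180,180,0.5)); r=np.arange(r0,r1,.25)/1000 # th: clockwise from index seen facing
    Rr,T=np.meshgrid(r[::-1],th,indexing='ij')
    P=(C[0]+Rr*np.cos(T))[...,None]*x+(C[1]-Rr*np.sin(T))[...,None]*y+HF*z
    q=proj(P.reshape(-1,3),K,R,o).reshape(T.shape+(2,)).astype(np.float32)
    im=cv2.remap(p,q[...,0],q[...,1],cv2.INTER_CUBIC); cv2.imwrite(f,im[:,:,::-1]); return im
E
python3 - <<'E'
from h import *
a=rect("wrist","pics/b1.png");b=rect("side","pics/b2.png")
E
python3 -c "
import cv2,numpy as np
a=cv2.imread('pics/b1.png');b=cv2.imread('pics/b2.png');i=cv2.resize(np.hstack([a,b]),(800,400));cv2.imwrite('pics/b3.png',i)"
```

```text
(no output)
```

View pics/b3.png

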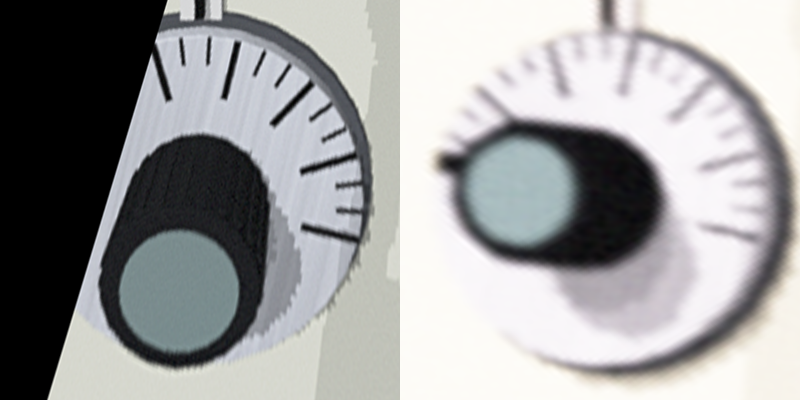

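Clockwise from the 0 bar (far left), the index sits about 76° along the scale, so the ring needs about 44° counter-clockwise. The tool stays vertical, so I'll pinch the collar across the panel's y and turn in short ratcheting strokes.

```bash
python3 -c "
from h import *
x,y,z=frame();print('grip',C[0]*x+C[1]*y-.1727*z, 'z',z)
s=manip.sense();print(s['time_s'])"
python3 -m crank '[[3,-2,0,0.124,1],[6,-4,0,0.248,1],[9,-6,0,0.372,1],[10.5,-6.3,0,0.496,1],[10.5,-6.3,0,0.62,1],[10.5,-6.3,0,0.744,1],[10.5,-6.3,0,0.868,1],[10.5,-6.3,0,0.992,1],[10.5,-6.3,0,1.116,1],[10.5,-6.3,0,1.24,1],[10.5,-6.3,0,1.364,1],[10.5,-6.3,0,1.386,1],[10.5,-6.3,0,1.386,1]]'
python3 - <<'E'
from h import *
snap("wrist","pics/c_w.png");snap("side","pics/c_s.png"); print(manip.sense())
E
```

```text
grip [0.46245883 0.10465584 0.12094366] z [-0.56378855 -0.10551016  0.81915204]
0.45
time_s: 1.53
ee_pos: [0.462, 0.105, 0.2563]
tcp_rot: [0.996, 0.093, 0.0, 0.0]
force: [-0.7, 0.0, 0.1]
gripper_width: 0.0853
{'time_s': 1.6333, 'joints': array([ 1.45548881e-01, -9.37952716e-02,  1.54458810e+00, -5.30758235e-05,
        1.69069023e+00,  1.52833472e+00]), 'joint_velocities': array([-4.97000503e-04,  1.50059958e-03,  6.15555074e-04, -2.60900325e-05,
        9.02021458e-05,  7.63083638e-03]), 'joint_efforts': array([ 2.08788450e-03, -3.22439110e+01, -3.60393870e+01,  1.00015682e-04,
       -5.59626346e-05,  5.34988136e-02]), 'ee_pos': array([0.46201294, 0.10500512, 0.25631766]), 'tcp_rot': array([9.95585056e-01, 9.38636872e-02, 5.60837143e-05, 2.34889472e-05]), 'force': array([-1.02063024,  0.24850675, -0.14371747]), 'moment': array([ 0.06322565, -0.01333284, -0.02923121]), 'gripper_width': 0.08527568468403646}
```

View pics/c_w.png

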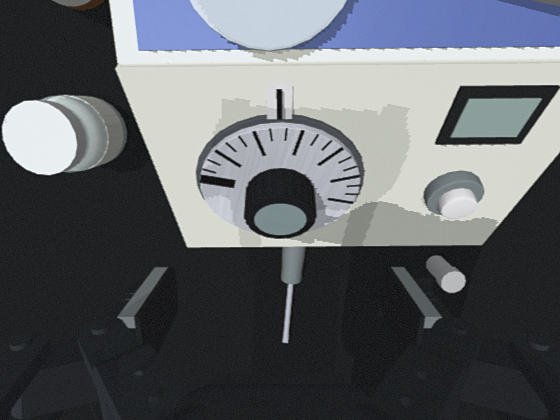

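View pics/c_s.png

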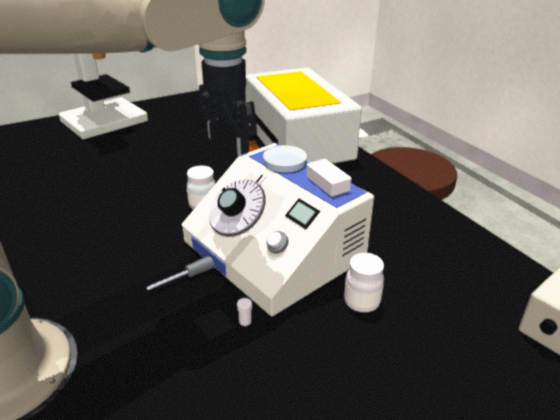

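Run:
```python
from h import *
x,y,z=frame()
p,d,K,R,o=snap("wrist"); W=world(d,K,R,o)
print('cam',o)
rect("wrist","pics/c_r.png")
# heights near expected flange & glass
G=C[0]*x+C[1]*y-.1727*z
for nm,P in dict(glass=G+.014*z,btn=.4491*x-.1224*y-.1757*z).items():
    u,v=proj(P,K,R,o)[0]; h=np.median((W@z)[int(v)-2:int(v)+3,int(u)-2:int(u)+3])
    m=((abs(W@z-h)<.0025)&(d>0)).astype(np.uint8); l=cv2.connectedComponents(m,connectivity=4)[1]; Q=W[l==l[int(v),int(u)]]
    (cx,cy),r=cv2.minEnclosingCircle(np.c_[Q@x,Q@y].astype(np.float32)*1000); print(nm,(u,v),h,cx,cy,r)
```

```text
cam [0.5345016  0.11942532 0.37394341]
glass (np.float64(280.362030848141), np.float64(219.57733995617474)) -0.15826149300597397 458.3971862792969 18.181167602539062 27.12209701538086
btn (np.float64(459.79641606736027), np.float64(208.73617433703404)) -0.17554024053717213 448.5045166015625 -120.98117065429688 14.593454360961914
```

View pics/c_r.png

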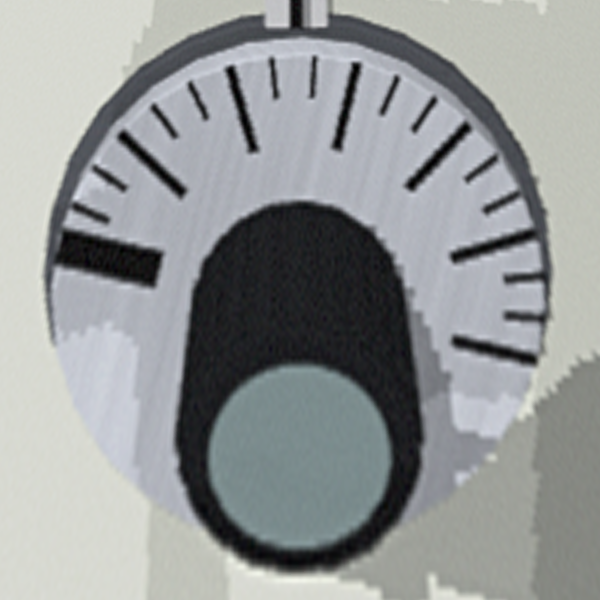

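The rectified view confirms it: the 0 bar is at about 77° left of the index, and the 90 line is 13.7° to its right, so the reading is about 76.4°. Next I'll descend, rotated clockwise first, and close on the collar.

```bash
python3 -m crank '[[0,0,4,0.12,1],[0,0,8,0.24,1],[0,0,11,0.24,1],[0,0,11.4,0.24,1],[0,0,11.4,0.24,0.2],[0,0,11.4,0.24,-0.2],[0,0,11.4,0.24,-0.2],[0,0,11.4,0.24,-0.2],[0,0,11.4,0.24,-0.2],[0,0,11.4,0.24,-0.2]]'
python3 - <<'E'
from h import *
snap("wrist","pics/d_w.png");snap("side","pics/d_s.png"); s=manip.sense();print(s['force'],s['moment'],s['gripper_width'],s['time_s'])
E
```

```text
time_s: 2.57
ee_pos: [0.4633, 0.1036, 0.1461]
tcp_rot: [1.0, -0.028, 0.002, 0.002]
force: [-5.5, -7.8, 8.8]
gripper_width: 0.0495
[-5.20688221 -7.87763682  8.88081902] [-1.65341422  0.92702895 -0.13110447] 0.049448757302444774 2.6667
```

View pics/d_w.png

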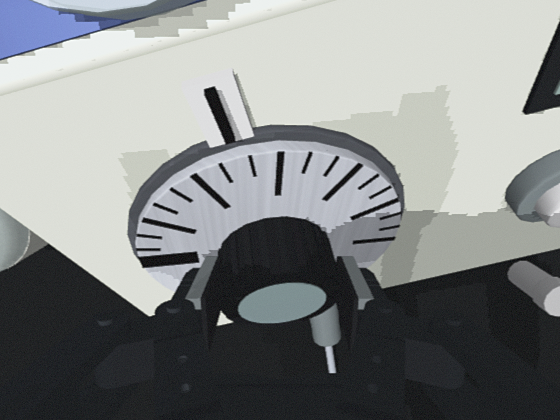

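View pics/d_s.png

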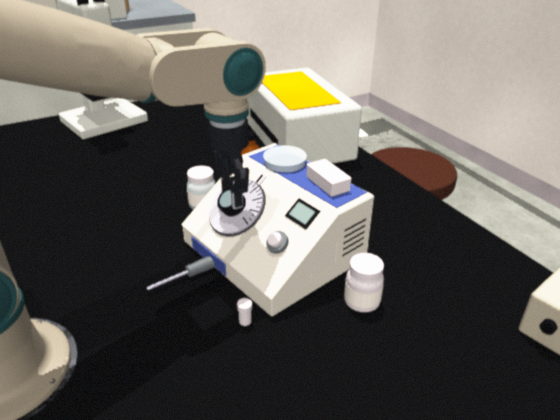

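The fingers hold the collar (width 49.5 mm, forces under 10 N). Next is the first counter-clockwise stroke.

```bash
python3 -m crank '[[0,0,0,-0.08,-0.2],[0,0,0,-0.16,-0.2],[0,0,0,-0.24,-0.2],[0,0,0,-0.32,-0.2],[0,0,0,-0.4,-0.2],[0,0,0,-0.48,-0.2],[0,0,0,-0.48,-0.2]]'
python3 - <<'E'
from h import *
print(rect("wrist","pics/e_r.png").shape); s=manip.sense();print(s['force'],s['moment'],s['gripper_width'],s['time_s'])
E
```

```text
time_s: 3.25
ee_pos: [0.4652, 0.1069, 0.1458]
tcp_rot: [0.977, 0.214, 0.006, -0.001]
force: [10.8, 8.2, -3.7]
gripper_width: 0.0488
(600, 600, 3)
[10.33013368  7.13001544 -4.04334234] [ 1.6434446  -1.66624558  0.38108417] 0.04880026987721619 3.3
```

View pics/e_r.png

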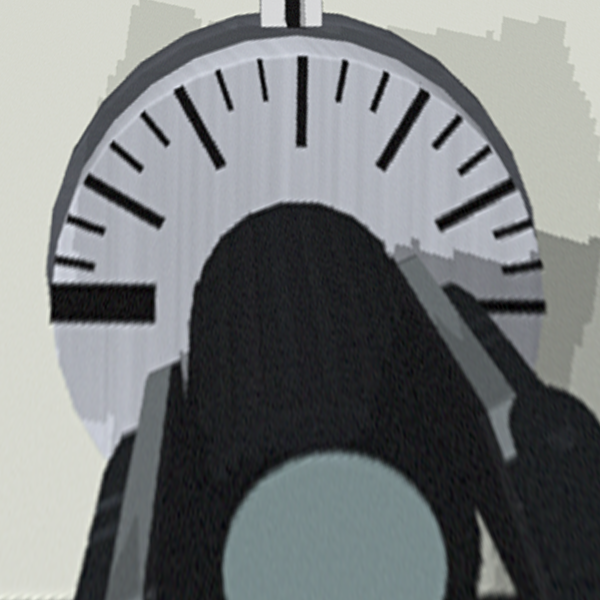

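The index now reads about 90°. I'll regrip and stroke again.

```bash
python3 -m crank '[[0,0,0,-0,1],[0,0,0,0,1],[0,0,0,0,1],[0,0,0,0.1,1],[0,0,0,0.2,1],[0,0,0,0.3,1],[0,0,0,0.4,1],[0,0,0,0.5,1],[0,0,0,0.5,1],[0,0,0,0.5,-0.2],[0,0,0,0.5,-0.2],[0,0,0,0.5,-0.2],[0,0,0,0.5,-0.2],[0,0,0,0.5,-0.2]]'
python3 -m crank '[[0,0,0,-0.08,-0.2],[0,0,0,-0.16,-0.2],[0,0,0,-0.24,-0.2],[0,0,0,-0.32,-0.2],[0,0,0,-0.4,-0.2],[0,0,0,-0.48,-0.2],[0,0,0,-0.54,-0.2],[0,0,0,-0.54,-0.2]]'
python3 - <<'E'
from h import *
print(rect("wrist","pics/f_r.png").shape); s=manip.sense();print(s['force'],s['moment'],s['gripper_width'],s['time_s'])
E
```

```text
time_s: 4.47
ee_pos: [0.4619, 0.1038, 0.1435]
tcp_rot: [0.999, -0.037, -0.0, 0.002]
force: [-6.2, -5.9, 7.9]
gripper_width: 0.0501
time_s: 5.13
ee_pos: [0.4628, 0.1057, 0.1434]
tcp_rot: [0.973, 0.232, 0.002, -0.0]
force: [-0.1, 5.4, 2.9]
gripper_width: 0.0494
(600, 600, 3)
[1.05166266 5.62155054 4.046628  ] [ 0.0223431  -0.43347773 -0.51217659] 0.049454136804896694 5.1833
```

View pics/f_r.png

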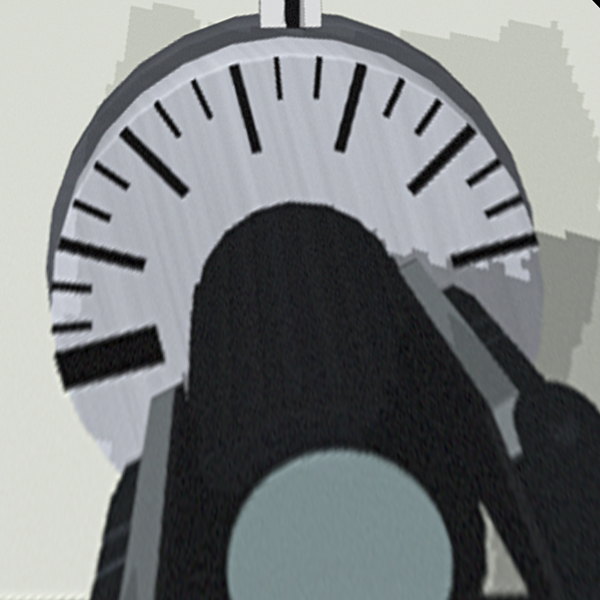

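It now reads about 105°; one more like stroke should give about 15°.

```bash
python3 -m crank '[[0,0,0,-0,1],[0,0,0,0,1],[0,0,0,0,1],[0,0,0,0.1,1],[0,0,0,0.2,1],[0,0,0,0.3,1],[0,0,0,0.4,1],[0,0,0,0.5,1],[0,0,0,0.54,1],[0,0,0,0.54,-0.2],[0,0,0,0.54,-0.2],[0,0,0,0.54,-0.2],[0,0,0,0.54,-0.2],[0,0,0,0.54,-0.2]]'
python3 -m crank '[[0,0,0,-0.08,-0.2],[0,0,0,-0.16,-0.2],[0,0,0,-0.24,-0.2],[0,0,0,-0.32,-0.2],[0,0,0,-0.4,-0.2],[0,0,0,-0.48,-0.2],[0,0,0,-0.54,-0.2],[0,0,0,-0.54,-0.2]]'
python3 - <<'E'
from h import *
print(rect("wrist","pics/g_r.png").shape); s=manip.sense();print(s['force'],s['moment'],s['gripper_width'],s['time_s'])
E
```

```text
time_s: 6.35
ee_pos: [0.4619, 0.1038, 0.1432]
tcp_rot: [0.999, -0.037, -0.0, 0.002]
force: [-5.0, -6.7, 8.3]
gripper_width: 0.0503
time_s: 7.02
ee_pos: [0.4596, 0.1042, 0.1451]
tcp_rot: [0.973, 0.232, -0.004, 0.001]
force: [-28.5, -6.7, 30.5]
gripper_width: 0.0495
(600, 600, 3)
[-28.13060074  -7.82289698  30.35171662] [-1.39891827  4.73725734 -0.12103626] 0.04946889203532669 7.0667
```

View pics/g_r.png

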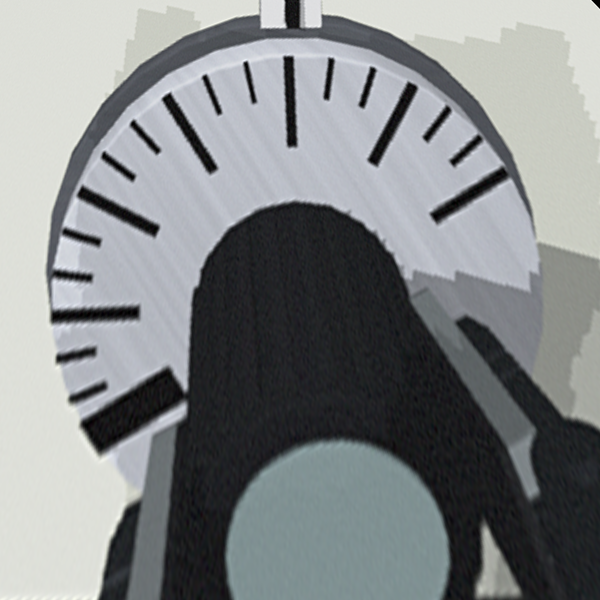

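The 120 line is now within about 1° of the index. I'll release, lift and check.

```bash
python3 -m crank '[[0,0,0,0,1],[0,0,0,0,1],[0,0,0,0,1],[0,0,-1,0,1],[0,0,-4,0,1],[0,0,-8,0.1,1],[0,0,-11,0.2,1],[0,0,-11,0.28,1],[0,0,-11,0.28,1]]'
python3 - <<'E'
from h import *
print(rect("wrist","pics/h_r.png").shape); s=manip.sense();print(s['force'],s['gripper_width'],s['time_s'],s['ee_pos'],s['tcp_rot'])
E
```

```text
time_s: 7.82
ee_pos: [0.4629, 0.1051, 0.2551]
tcp_rot: [0.996, 0.091, 0.002, -0.0]
force: [0.5, -0.0, -1.7]
gripper_width: 0.085
(600, 600, 3)
[-0.58726125 -0.53799345  0.02359518] 0.0854473871224727 7.8667 [0.4622109  0.10504319 0.25304942] [ 9.95650056e-01  9.31692965e-02  6.68130076e-04 -2.79800978e-05]
```

View pics/h_r.png

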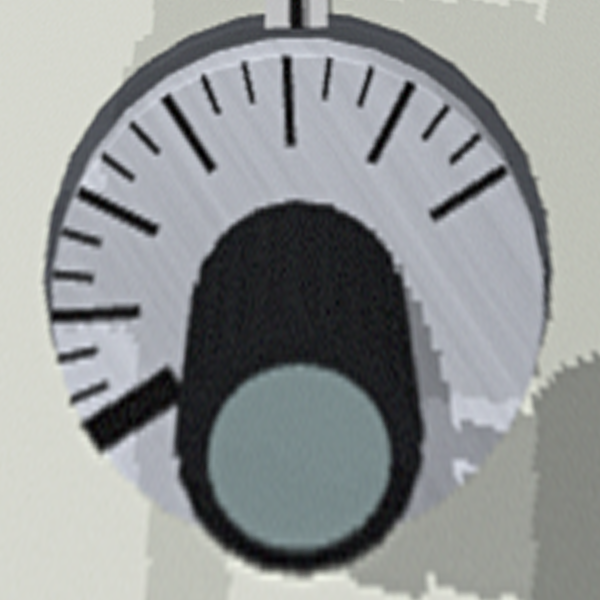

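Lifted clear, the 120 line is slightly left of the index, at roughly 122°. I'll measure that properly with a polar unwrap.

Run:
```python
from h import *
import h
from scipy.optimize import least_squares
x,y,z=frame(); p,d,K,R,o=snap("wrist")
W=world(d,K,R,o)
for hf in (np.median((W@z)[(abs(W@z-HF)<.004)&(np.hypot(W@x-.458,W@y-.018)<.06)&(np.hypot(W@x-.458,W@y-.018)>.04)]),):
    print("flange h",hf)
    # flange outline centre at that plane
    th=np.radians(np.arange(-70,70,.25))
    def samp(r,T,c):
        P=(c[0]+r*np.cos(T))[...,None]*x+(c[1]-r*np.sin(T))[...,None]*y+hf*z
        q=proj(P.reshape(-1,3),K,R,o).astype(np.float32)
        return cv2.remap(cv2.cvtColor(p,cv2.COLOR_RGB2GRAY),q[:,0].reshape(r.shape),q[:,1].reshape(r.shape),cv2.INTER_LINEAR).astype(float)
    for c in ((.458,.018),(.458,.0175),(.458,.0185),(.4575,.018)):
        rr,T=np.meshgrid(np.arange(.050,.056,.0005),th,indexing='ij')
        s=samp(rr,T,c).mean(0); bg=cv2.blur(s[None],(1,1))[0]
        thr=np.median(s)-30; m=s<thr
        n,l=cv2.connectedComponents(m[None].astype(np.uint8)); pk=[np.degrees(np.average(th[l[0]==k],weights=(thr+1-s)[l[0]==k])) for k in range(1,n)]
        ri,Ti=np.meshgrid(np.arange(.068,.073,.0005),np.radians(np.arange(-4,4,.1)),indexing='ij'); si=samp(ri,Ti,c).mean(0); w=np.clip(np.percentile(si,60)-20-si,0,None)
        print(c,np.round(pk,1),"idx",np.degrees((Ti[0]*w).sum()/w.sum()))
```

```text
flange h -0.18686362913467375
(0.458, 0.018) [-64.  -54.  -43.8 -33.6 -23.5 -13.4  -3.1   7.   17.2  27.3  37.5  47.6
  57.7] idx -0.48647116572188326
(0.458, 0.0175) [-64.2 -54.3 -44.2 -34.1 -24.  -13.9  -3.7   6.5  16.7  26.8  37.1  47.2
  57.4] idx -0.8941564651268806
(0.458, 0.0185) [-63.7 -53.6 -43.4 -33.2 -23.  -12.8  -2.6   7.6  17.7  27.8  37.9  47.9
  57.9] idx -0.07598961713172932
(0.4575, 0.018) [-63.5 -53.6 -43.5 -33.4 -23.3 -13.2  -3.1   7.   17.   27.1  37.2  47.2
  57.2] idx -0.4835296637395557
```

The reading is 122.6° (120 line at −3.1°, index at −0.5°), so it's 2.6° off against a tolerance of 5°. The turning strokes vary by more than that, so I'll leave the ring there. Next I'll close the fingers and approach the button along its axis, using the uphill edge of the fingertips.

```bash
python3 -m crank '[[0,4,0,0,-1],[-1,8,0,0,-1],[-2,12,0,0,-1],[-2.5,14,0,0,-1],[-2.5,14,4,0,-1],[-2.5,14,8,0,-1],[-2.5,14,10,0,-1],[-2.5,14,10,0,-1],[-2.5,14,10,0,-1]]'
python3 - <<'E'
from h import *
snap("wrist","pics/i_w.png");snap("side","pics/i_s.png"); s=manip.sense();print(s['force'],s['gripper_width'],s['time_s'],s['ee_pos'],s['tcp_rot'])
E
```

```text
time_s: 8.67
ee_pos: [0.4623, -0.0371, 0.1511]
tcp_rot: [0.996, 0.093, -0.002, -0.001]
force: [0.9, 0.2, 0.5]
gripper_width: -0.0005
[-0.046548   -1.15108604  0.75541048] -0.00029819334271054314 8.7667 [ 0.46393453 -0.0372037   0.15395481] [9.95678022e-01 9.28653493e-02 1.10900362e-03 2.72310043e-04]
```

View pics/i_w.png

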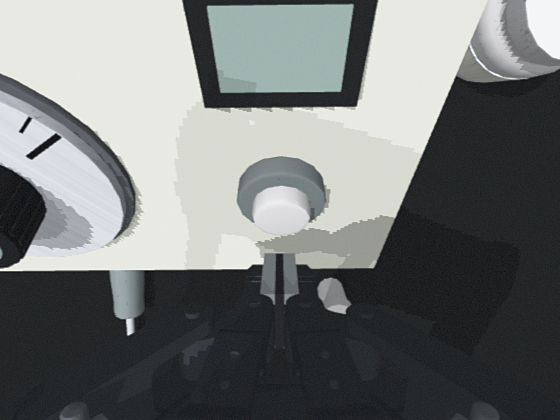

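View pics/i_s.png

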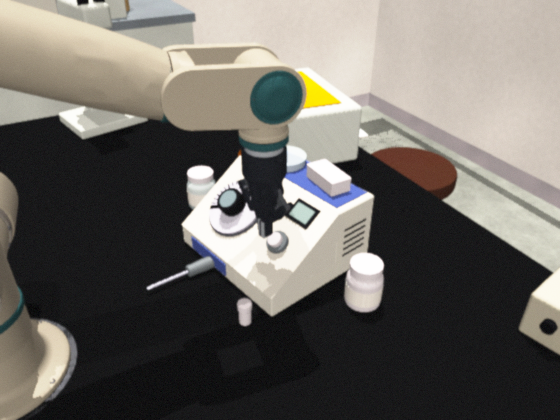

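Fingers shut and just downhill of the button: tips at (279,300), button face at (281,210), lined up sideways. Next I'll press in along the panel normal in two calls.

```bash
python3 -m crank '[[0.4,0,0.8,0,-1],[0.8,0,1.4,0,-1],[0.95,0,1.7,0,-1],[0.95,0,1.7,0,-1],[0.95,0,1.7,0,-1]]'
python3 - <<'E'
from h import *
snap("wrist","pics/j_w.png");s=manip.sense();print(s['force'],s['time_s'],s['ee_pos'])
E
```

```text
time_s: 9.18
ee_pos: [0.4726, -0.0354, 0.1354]
tcp_rot: [0.996, 0.092, -0.0, -0.0]
force: [-0.3, -0.1, 1.3]
gripper_width: 0.0003
[-1.36257487 -0.61667904  2.3541072 ] 9.2333 [ 0.47255325 -0.03538526  0.135519  ]
```

View pics/j_w.png

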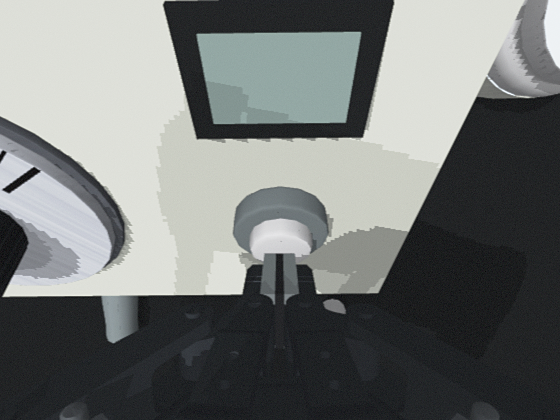

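Contact is just made, and the tips sit on the button's centre at about (281,255). Now the full press.

```bash
python3 -m crank '[[0.15,0,0.2,0,-1],[0.3,0,0.42,0,-1],[0.45,0,0.65,0,-1],[0.55,0,0.8,0,-1],[0.55,0,0.8,0,-1],[0.55,0,0.8,0,-1],[0.55,0,0.8,0,-1]]'
python3 - <<'E'
from h import *
snap("wrist","pics/k_w.png");s=manip.sense();print(s['force'],s['time_s'],s['ee_pos'])
E
```

```text
time_s: 9.82
ee_pos: [0.4762, -0.0348, 0.1307]
tcp_rot: [0.996, 0.092, -0.002, 0.0]
force: [-27.2, -0.4, 34.5]
gripper_width: 0.0002
[-28.63792895   0.96919957  33.63303796] 9.8667 [ 0.4761714  -0.03482326  0.13071954]
```

View pics/k_w.png

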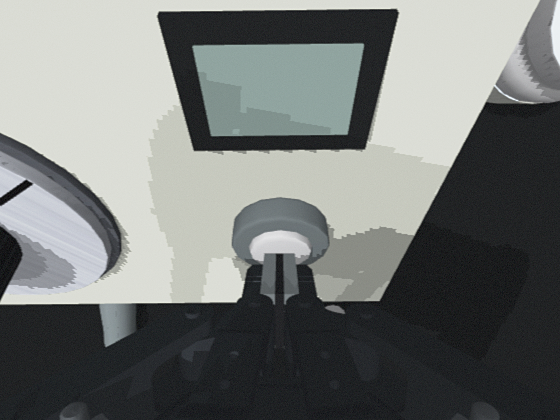

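The button is visibly sunk and bottomed: 44 N along its axis after about 6 mm of travel, well over the 4 N needed. Retreating along the normal, then up.

```bash
python3 -m crank '[[-0.3,0,-0.4,0,-1],[-0.8,0,-1.2,0,-1],[-1.5,0,-2.2,0,-1],[-2,0,-5,0,-1],[-2,-3,-9,0,-1],[-2,-6,-12,0,-1],[-2,-7,-12,0,-1],[-2,-7,-12,0,-1],[-2,-7,-12,0,-1]]'
python3 - <<'E'
from h import *
p,d,K,R,o=snap("wrist","pics/l_w.png");snap("side","pics/l_s.png");s=manip.sense();print(s['force'],s['time_s'],s['ee_pos'])
x,y,z=frame();W=world(d,K,R,o);u,v=proj(.4487*x-.122*y-.1756*z,K,R,o)[0];u,v=int(u),int(v);print(u,v,"btn h",np.median((W@z)[v-2:v+3,u-2:u+3]))
rect("wrist","pics/l_r.png")
E
```

```text
time_s: 10.62
ee_pos: [0.4454, 0.031, 0.2473]
tcp_rot: [0.996, 0.093, 0.0, 0.0]
force: [-0.2, -0.6, -1.1]
gripper_width: 0.0
[-0.22964624 -0.67185546 -0.0862748 ] 10.7167 [0.44510999 0.03006262 0.24590204]
376 173 btn h -0.17584577485647676
```

View pics/l_w.png

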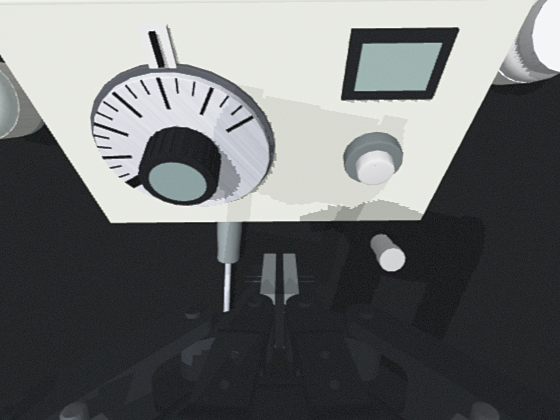

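View pics/l_r.png

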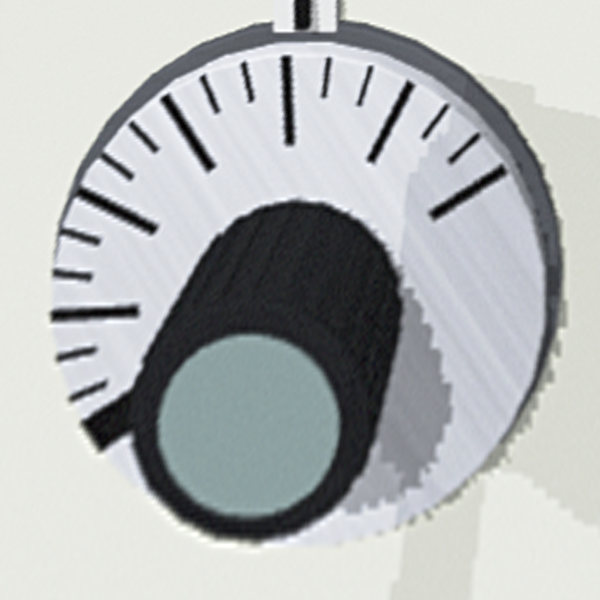

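View pics/l_s.png

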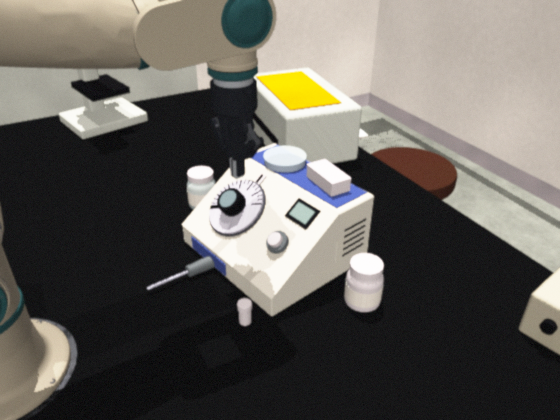

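The ring hasn't moved, the button is back up (face height −0.1758 m against −0.1756 m before), and everything else looks where it was. Handing in.

```bash
python3 -c "
from station import manip
print(manip.job_done())"
```

```text
the job is handed in; nothing more can be done
None
```

The ring now reads about 122.6° against the index, inside the ±5° allowed but not exactly 120. The read button was pressed fully and came back up. I handed the job in at about 11 s of the 38 s allowed.

- **Ring:** I gripped the collar and turned the ring from about 76° in three strokes (to about 90, 105 and 122.6°), then let go. The last reading is good to about ±1°. I left the 2.6° error because each stroke slipped by more than that. A later view, after the button press, showed the ring had not moved.
- **Read button:** I pressed it along its axis with closed fingertips. It travelled about 6 mm and bottomed at about 44 N, far above the 4 N needed. After I backed off, its face was within 0.3 mm of its starting height.
- **Force:** The highest wrist force I read was 44 N, from the fingertips on the button, under the 120 N limit. The 40 N limit covers the arm and the gripper's body; I saw neither touch anything.
- **Surroundings:** By eye in the last side and wrist pictures, the jars, dish, box, screwdriver and vial look unmoved. The bottle is hidden in those views, but the arm never went near it. The robot ended clear, touching nothing.

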